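Swap the alignment target for the ball lens

ROBOT

A 7-joint arm with a two-finger parallel gripper is mounted at the origin on the work surface. World frame = base frame: x ahead of the robot, y to its left, z up, the work surface at z = 0. Lengths are in m, angles in rad, forces in N, time in s.
With the tool pointing down it reaches from about 0.425 to 0.825 m from the base axis. Payload 3.6 kg.
Tool frame: the origin (TCP) lies between the finger pads; the fingertips stand tcp_to_tips ahead of it and the grasp point (between the pads) lies 8 mm behind it (tcp_to_tips is the distance from the TCP to the fingertips, in m); z points along the fingers, x is the direction in which the jaws open and shut, and the axes are right-handed (so a half turn about z gives the same grasp; the last joint's range is limited). The gripper opens to 85 mm and grips with 20 to 120 N. Pads are 22 mm wide; open, the fingers measure 114 mm over their backs; the gripper's body (76 mm by 85 mm) begins 54 mm behind the grasp point. The pads swing forward as they close: fully open they stand 13 mm farther back than shut.
Start: joints at [-1.371, 0.615, -0.013, 1.423, 0.008, 1.103, -0.04], TCP at [0.145, 0.633, 0.242] pointing down, gripper open.
Joint ranges: [-3.12, 3.12], [-0.3, 2.06], [-1.34, 1.32], [0.26, 2.42], [-1.36, 4.5], [0.01, 1.98], [-2.84, 2.84]. Speed limits (rad/s): [2.79, 2.79, 3.14, 3.14, 3.14, 3.14, 3.14].

INTERFACE

Orientations are given as a rotation vector (axis times angle).
In Python, from station import read_state, get_image, job_done, search_frame, tcp_to_tips gives the robot as it stands.
- The arm moves only by the shell command python3 -m jog 'ROWS'. ROWS is JSON, one flat list of numbers, 5 for each row, row after row: the shift along the tool's x, y, z in m, then the turn about the tool's z in rad, then the opening, from 0 (shut) to 1 (fully open). In form: [dx, dy, dz, spin, hand, dx, dy, dz, spin, hand, ...]. A call has 1 to 8 rows; each row is the pose to reach, as a shift and turn from the pose commanded when the call began, along the tool's axes at that moment; what a row does not reach only later rows make up. A row lasts 1/12 s, in which the tool goes at most 41.7 mm and 7.16 degrees, less where a joint would pass 70% of its speed; a pose out of reach is approached as far as the arm can. A call with a gripper value outside its range is refused whole. The fingers move at their own pace and stop on an object; the grip force is fixed at half the most. Time passes only in rows, so rows that repeat a pose let the fingers close. It gives the time, the measured TCP pose, the force and the opening at its end, in the units of the state.
- read_state(): the state, without advancing time (a new reading comes with each control period).
- get_image(name): name is "scene" or "side" or "wrist"; returns a dict with "img" (480x640x3 uint8, red, green, blue), "mtx" (3x3 intrinsics, pixels), "view" (4x4, takes a point from world to camera coordinates); the wrist camera has in their place "hand_eye" (4x4, takes a point from camera to tool coordinates, whose origin is the TCP and whose axes are the tool frame's). Camera axes: x right, y up, looking along -z (the intrinsics and any distortion apply to the point x, -y, -z); pixel columns grow to the right and rows downward; lengths in m; the calibration is good to about 2 mm. A picture is of the moment at which its call begins: read the wrist's pose just before it. There is no depth.
- job_done(): hands the job in, once; it reports no verdict.
Trained networks look in a picture, given as the dict that the camera call returned (one of the last four; its "shot" number tells which), for a name from the list of things; names that differ only in an ending like _2 or _b are one class to them, and where a whole thing is asked for, a point or a joint stands for the part that bears it (a point fixed in the world has none). Each returns a list of dicts, best first, with "confidence" (0 to 1); they miss things now and then, are a little off and sometimes report something else, mostly with a low value. They report only what shows in the picture. A call takes as long as a camera call. They do not tell look-alikes from the thing itself.
- search_frame(target, picture): "xyz" ([x, y, z] in m, in world coordinates, good to about 4 mm: the middle of the surface that is visible of it).
The state is a dict: "clock": time; "q": joint angles; "joint_vel": joint speeds; "joint_torque": joint torques, N m; "tool_pos": TCP position; "tcp_rot": TCP orientation; "contact_force": force on the tool from outside, world axes, zero at the start; "ft_torque": the same for the moment, N m; "grip_width": finger opening in m.
Only numpy, scipy, OpenCV 4.12 (cv2) and the standard library are available. Lean on these libraries where they do the work, as an engineer would, in place of code of your own. Each camera call takes 0.05 s, during which the arm holds its last target. There are 200 camera calls.

TASK

Take the alignment target (orange tab on top) out of the optical station and hang it by its wire loop on the brass hook, letting go of it there. Then pick up the ball-lens tray (orange upright fin) and, keeping it close to level so that the loose green glass ball stays in its pocket, hold the tray level and still with the ball centred on the line between the two tube faces of the station, midway between them. Finish while still holding the tray there, with nothing else supporting it; do not touch the ball with the gripper, do not bump the station with the robot or the tray, and leave the other things on the bench where they are.

Things in the scene. Friction and masses are not known exactly. Their poses are not given: they have to be found in the camera images.
- station: Fixed optical station: aluminium rail 70 x 320 x 12 mm (x, y, z) with two black posts (24 mm dia, at y = +-138) carrying horizontal black tubes (38 dia) that face each other along y: green glowing face at y = +86, clear receiver at y = -86, axis 105 mm up. Tubes reach out to |y| = 142; highest point 124. Origin: centre of the rail's underside, on the bench. x points roughly away from the robot.
- beam_mid (a point): The point midway between the two tube faces, 105 mm above the bench: where the ball's centre belongs.
- target: Loose alignment target, ~0.16 kg, on the station's rail. Upwards: black foot 56 x 56 x 10 mm, stem 12 dia, white disc 44 dia (centre 93 up, normal along y), steel wire loop (8 mm wire) in the y-z plane, opening along x, 60 wide, from 121 to 174 up, gabled top falling 16 to each side, orange tab 178 to 214 up. Origin: centre of the foot's underside, 12 mm above the bench at first; z up.
- target_loop (a point): Underside of the middle of the loop's top bar, 174 mm above the target's origin: this rests on the hook.
- target_tab (a point): On the orange tab (24 mm in the target's x, 12 mm thick in its y): grip across the 12 mm. 200 mm above the target's origin; the tab reaches 14 mm above and 22 mm below this point.
- hook: Fixed hook stand: black base 84 mm dia x 12 high, steel post 20 dia, 230 high, black collar 28 dia near the top; brass bar 8 dia leaves the post along the stand's -x, centre 225 mm up, straight to x = -78, then bends up; tip at x = -92, its top 251 mm up. Origin: centre of the base's underside; z up. Stands left or right of the robot, with the tray on the other side.
- hook_seat (a point): On top of the hook bar, at x = -50 mm, y = 0, z = 229 mm of the hook stand: where the loop should hang.
- tray: Loose ball-lens tray, ~0.2 kg: aluminium plate 140 x 64 x 6 mm (x -75 to +65), orange upright fin 30 in x, 12 thick in y, 6 to 56 up, at x = y = 0; white pocket ring (30 inner, 42 outer dia, 5 high) at x = +43; steel counterweight 24 dia at x = -58. With the ball it balances about the fin. On the bench, pocket end away from the robot. Origin: under the fin, plate underside; z up.
- tray_grip (a point): The place to grip the tray's fin, across its 12 mm thickness (along the tray's y), 40 mm above the tray's underside.
- pocket (a point): Centre of the ball when it lies centred in the pocket: x = +43 mm, z = 21 mm in the tray's frame. The loose ball can roll about 4 mm off it.
- ball_center (a point): Centre of the green glass ball, 30 mm dia, about 35 g, lying loose in the tray's pocket.
- bottle: Bystander: small black bottle, 32 mm dia, 62 mm high. Origin: centre of its underside.
- marker: Bystander: white marker pen with blue cap, 125 mm long (along its x), 12 mm thick. Origin: middle of its underside.
- cap: Bystander: white round lens cap, 44 mm dia, 14 mm high. Origin: centre of its underside.
- driver: Bystander: screwdriver, 160 mm long, lying along its x. Origin: its underside.
Not all that is in view belongs to the job. What is shaped like the target but blue or red is not meant.

How it is judged:
On the way, in this order (a step that is already met when the one before it is completed fails the run):
1. the alignment target hangs by its loop on the hook, let go (x of target_loop in the frame of hook between -0.092 and -0.008 m and y of target_loop in the frame of hook between -0.025 and 0.025 m and z of target_loop in the frame of hook between 0.215 and 0.245 m and contact force between target and hook above 0.5 N and contact force between target and the fingers below 0.1 N and contact force between target and the arm below 0.1 N and linear speed of target below 0.1 m/s and height (world z) of target above 0.03 m), for 0.3 s.
2. the tray is lifted clear of the bench with the ball in its pocket (height (world z) of tray above 0.04 m and contact force between tray and the fingers above 0.5 N and distance between ball_center and pocket below 0.012 m), for 0.2 s.
At the end, for the whole second after the job is handed in: The target hangs by its loop on the hook, released and at rest. The gripper alone holds the tray: tilt under 0.10 rad, slower than 30 mm/s, ball in its pocket, ball centre within 12 mm of the line between the tube faces (height and across) and 25 mm of midway along it (all of step 1 and distance between ball_center and pocket below 0.012 m and x of ball_center in the frame of beam_mid between -0.012 and 0.012 m and y of ball_center in the frame of beam_mid between -0.025 and 0.025 m and z of ball_center in the frame of beam_mid between -0.012 and 0.012 m and angle between tray's own z axis and vertical below 0.1 rad and contact force between tray and the fingers above 1 N and contact force between tray and station below 0.2 N and height (world z) of tray above 0.05 m and linear speed of tray below 0.03 m/s); the arm keeps its last pose, push and grip.
It fails at once if the ball leaves its pocket (distance between ball_center and pocket above 0.015 m).
It fails at once if the tray is tipped more than 0.35 rad (angle between tray's own z axis and vertical above 0.35 rad).
It fails at once if the gripper touches the ball (contact force between ball and the fingers above 0.5 N).
It fails at once if the robot or the tray bumps the station (contact force between any of the fingers, the arm, tray and station above 4 N).
It fails at once if a bystander is shifted more than 30 mm (distance of any of bottle, marker, cap, driver from where it was at the start of the episode above 0.03 m).
It also fails if it takes over 70 s, if anything falls off the work surface, if the arm or the gripper's body presses on something with over 40 N, if the wrist force passes 120 N, or if a joint passes its speed limit or range.

## Working session

There is one attempt and no reset: what is moved stays moved. The work goes in short steps, Python scripts to look and compute and a shell command to move; the robot and the scene stay as the last step left them, time stands still between calls to the robot, and variables do not carry over. Pictures are saved under pics/ and viewed, about 8 in all and at most 12, crops included, and the job is handed in when it is done.

```bash
ls; mkdir -p pics
python3 - <<'E'
from station import *
import cv2,numpy as np
s=read_state(); print({k:np.round(v,3).tolist() for k,v in s.items()}, tcp_to_tips)
for n in ["scene","side"]:
    p=get_image(n); cv2.imwrite(f"pics/{n}0.png",p["img"][:,:,::-1])
    print(n, 'cam at',np.round(-p["view"][:3,:3].T@p["view"][:3,3],3))
    for t in ["station","target","target_tab","target_loop","hook","hook_seat","tray","tray_grip","ball_center","pocket","bottle","marker","cap","driver"]:
        try: print(t,[(np.round(d["xyz"],3).tolist(),round(d["confidence"],2)) for d in search_frame(t,p)][:4])
        except Exception as e: print(t,e)
E
```

```text
pics
{'clock': 0.0, 'q': [-1.372, 0.616, -0.013, 1.425, 0.008, 1.103, -0.04], 'joint_vel': [-0.0, 0.002, -0.002, 0.002, -0.001, -0.0, 0.0], 'joint_torque': [-0.0, -46.921, 0.259, -17.104, 0.01, 0.01, 0.0], 'tool_pos': [0.145, 0.633, 0.241], 'tcp_rot': [2.456, 1.956, -0.003], 'contact_force': [0.342, -0.57, 0.041], 'ft_torque': [0.029, -0.012, 0.034], 'grip_width': 0.085} 0.011
scene cam at [ 1.433 -0.584  0.838]
station [([0.688, -0.041, 0.013], 0.94), ([0.679, 0.028, 0.118], 0.41), ([0.501, -0.288, 0.003], 0.38)]
target [([0.803, -0.057, 0.086], 0.98), ([0.804, 0.089, 0.076], 0.83), ([0.827, 0.208, 0.083], 0.79), ([0.679, 0.028, 0.116], 0.67)]
target_tab [([0.798, 0.086, 0.075], 0.85), ([0.809, -0.053, 0.086], 0.75), ([0.678, 0.026, 0.115], 0.66), ([0.826, 0.207, 0.088], 0.57)]
target_loop [([0.804, 0.086, 0.081], 0.91), ([0.827, 0.21, 0.086], 0.8), ([0.806, -0.056, 0.087], 0.72), ([0.678, 0.028, 0.116], 0.59)]
hook [([0.453, 0.309, 0.069], 0.73)]
hook_seat [([0.452, 0.311, 0.067], 0.64)]
tray []
tray_grip [([0.499, -0.289, 0.004], 0.69)]
ball_center [([0.452, 0.313, 0.069], 0.6), (
[... 706 characters left out ...]
0.674, 0.031, 0.117], 0.74), ([0.793, 0.089, 0.093], 0.74), ([0.797, -0.056, 0.091], 0.61)]
hook [([0.449, 0.309, 0.082], 0.86), ([0.669, 0.027, 0.113], 0.74), ([0.674, -0.107, 0.009], 0.45)]
hook_seat [([0.444, 0.312, 0.088], 0.97)]
tray [([0.49, -0.288, 0.005], 0.78)]
tray_grip [([0.49, -0.29, 0.002], 0.83)]
ball_center [([0.536, -0.276, 0.03], 0.77)]
pocket [([0.49, -0.294, 0.01], 0.76), ([0.438, -0.099, 0.01], 0.25)]
bottle [([0.517, 0.095, 0.031], 0.61), ([0.538, -0.276, 0.034], 0.29)]
marker [([0.436, -0.099, 0.014], 0.68), ([0.445, 0.31, 0.089], 0.25)]
cap [([0.66, -0.32, 0.015], 0.66), ([0.536, -0.279, 0.031], 0.54)]
driver [([0.651, 0.28, 0.01], 0.62), ([0.517, 0.096, 0.028], 0.62)]
```

View pics/scene0.png

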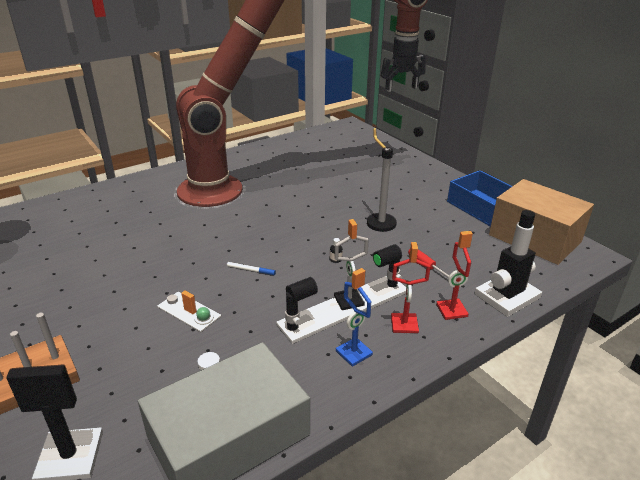

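View pics/side0.png

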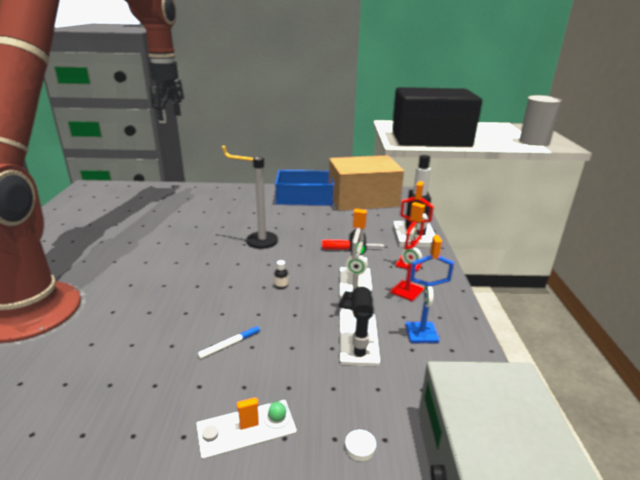

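The scene view shows the real target (orange tab at 352,229, black foot on the rail), with blue and red look-alikes beyond it. The hook is on the left, with its collar at (387,152) and tip at (377,130), and the tray is on the right, with its fin at (188,300) and the ball at (203,314). The side view shows the target tab at (360,218), the hook tip at (223,148), the tray fin at (248,413) and the ball at (277,411).

```bash
cat > h.py <<'E'
from station import *
import cv2,numpy as np
def cam(p,pose=None):
    if "view" in p: return p["view"]
    T=np.eye(4);T[:3,:3]=cv2.Rodrigues(np.array(pose["tcp_rot"],float))[0];T[:3,3]=pose["tool_pos"]
    return np.linalg.inv(T@p["hand_eye"])
def ray(p,uv,V):
    d=np.array(p["dist"] if "dist" in p else p.get("distortion",np.zeros(5)),float)
    x,y=cv2.undistortPoints(np.array([[uv]],float),p["mtx"],d)[0,0]
    R=V[:3,:3]; o=-R.T@V[:3,3]; r=R.T@np.array([x,-y,-1]); return o,r/np.linalg.norm(r)
def tri(rs):
    A=sum(np.eye(3)-np.outer(r,r) for o,r in rs); b=sum((np.eye(3)-np.outer(r,r))@o for o,r in rs)
    x=np.linalg.solve(A,b); return x,[float(np.linalg.norm((np.eye(3)-np.outer(r,r))@(x-o))) for o,r in rs]
def atz(p,uv,V,z):
    o,r=ray(p,uv,V); return o+r*(z-o[2])/r[2]
def proj(p,V,X):
    c=V@np.append(X,1); return (p["mtx"]@np.array([c[0],-c[1],-c[2]])/-c[2])[:2]
def blobs(img,lo,hi,amin=15):
    m=cv2.inRange(cv2.cvtColor(img,cv2.COLOR_RGB2HSV),lo,hi)
    n,l,s,c=cv2.connectedComponentsWithStats(m)
    return [(c[i].round(1).tolist(),s[i].tolist()) for i in range(1,n) if s[i,4]>=amin]
E
python3 - <<'E'
from h import *
P={}
for n in ["scene","side"]:
    p=P[n]=get_image(n); print(n,[k for k in p if k!="img"])
    if n=="scene": print(p["mtx"])
    print("orange",blobs(p["img"],(4,150,120),(16,255,255)))
    print("brass",blobs(p["img"],(17,120,120),(28,255,255)))
    print("green",blobs(p["img"],(60,120,50),(85,255,255)))
T=lambda a,b:print(*[np.round(v,4) for v in tri([ray(P["scene"],a,P["scene"]["view"]),ray(P["side"],b,P["side"]["view"])])])
T((352,229),(360,218));T((377,130),(223,148));T((387,152),(258,162));T((188,300),(248,413));T((203,314),(277,411));
c=lambda n,x,y,w,h:cv2.resize(P[n]["img"][y:y+h,x:x+w],(400,300),interpolation=cv2.INTER_CUBIC)
im=np.vstack([np.hstack([c("scene",350,110,100,75),c("side",200,130,100,75)]),np.hstack([c("scene",270,205,160,120),c("side",280,195,160,120)])])
cv2.imwrite("pics/c1.png",im[:,:,::-1])
E
```

```text
scene ['mtx', 'view', 'shot']
[[552.96000551   0.         324.42916747]
 [  0.         552.96000551 238.58679046]
 [  0.           0.           1.        ]]
orange [([353.3, 228.3], [349, 220, 8, 19, 90]), ([465.5, 239.1], [460, 231, 12, 17, 160]), ([413.9, 252.2], [411, 242, 7, 21, 111]), ([358.0, 278.3], [352, 268, 13, 21, 201]), ([188.4, 301.8], [182, 291, 14, 23, 213])]
brass [([377.6, 138.9], [374, 129, 12, 19, 49])]
green [([391.8, 118.1], [383, 108, 19, 20, 132]), ([376.8, 259.2], [373, 254, 8, 12, 69])]
side ['mtx', 'view', 'shot']
orange [([7.6, 16.2], [0, 0, 20, 36, 482]), ([3.3, 60.1], [0, 45, 11, 34, 199]), ([3.5, 91.2], [1, 87, 6, 8, 15]), ([2.3, 164.7], [0, 163, 6, 5, 18]), ([418.3, 192.8], [414, 185, 9, 16, 94]), ([416.4, 213.8], [409, 204, 16, 23, 211]), ([359.4, 219.4], [354, 211, 13, 18, 178]), ([435.5, 248.1], [431, 237, 11, 21, 137]), ([333.7, 242.5], [324, 241, 24, 5, 47]), ([44.5, 314.8], [0, 283, 79, 57, 1120]), ([248.2, 416.0], [238, 403, 20, 26, 378])]
brass [([235.9, 155.4], [222, 145, 32, 16, 137]), ([364.5, 164.5], [331, 156, 72, 20, 962]), ([360.6, 177.4]
[... 1839 characters left out ...]
5, 144, 9, 8, 31]), ([56.3, 160.2], [43, 147, 23, 27, 172]), ([359.0, 152.8], [354, 150, 10, 5, 22]), ([35.2, 164.8], [32, 159, 7, 11, 28]), ([47.1, 166.0], [45, 162, 6, 8, 15]), ([41.2, 174.5], [30, 167, 21, 17, 109]), ([95.5, 174.7], [81, 171, 29, 9, 229]), ([61.2, 178.5], [57, 173, 10, 11, 22]), ([53.3, 186.9], [51, 184, 6, 7, 16]), ([45.1, 195.7], [40, 191, 12, 12, 56]), ([362.8, 249.3], [361, 245, 4, 9, 22]), ([436.2, 416.9], [432, 401, 9, 33, 34]), ([276.5, 412.6], [270, 409, 14, 8, 94])]
[0.6745 0.0305 0.2088] [0.0008 0.0008]
[0.3541 0.3603 0.2402] [0.0001 0.0001]
[0.4451 0.3208 0.2194] [0.0005 0.0005]
[ 0.4945 -0.2818  0.0343] [0.0012 0.0012]
[ 0.5365 -0.2661  0.0187] [0.0008 0.0008]
```

View pics/c1.png

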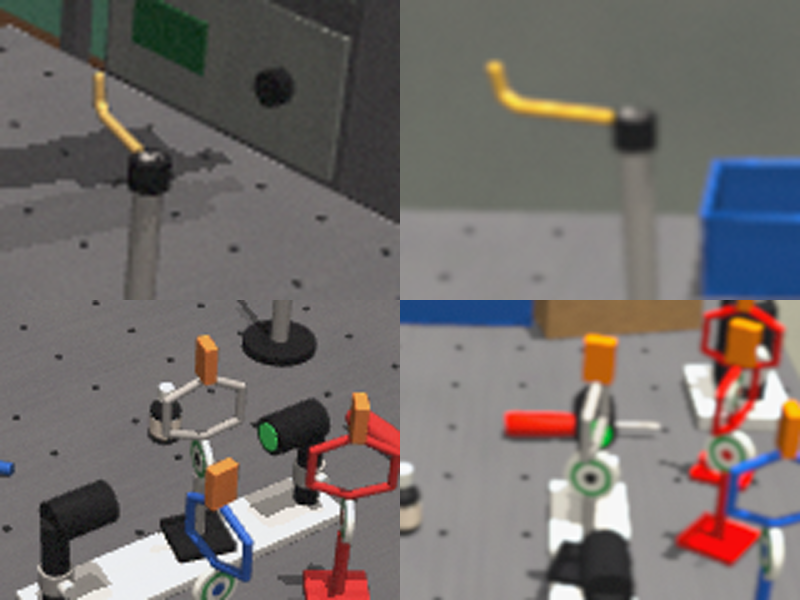

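The crop shows the hook collar, bend and tip clearly, and the loop plane is roughly edge-on from the side camera. I'll move over the station at height for a closer wrist look.

```bash
cat >> h.py <<'E'
def goto(xyz,ang):
    """print shift in tool axes to reach TCP xyz with tool x at world angle ang (deg, tool down)"""
    s=read_state(); R=cv2.Rodrigues(np.array(s["tcp_rot"],float))[0]; p=np.array(s["tool_pos"])
    d=R.T@(np.array(xyz)-p); a=np.degrees(np.arctan2(R[1,0],R[0,0]))
    sp=-np.radians((ang-a+90)%180-90)
    print("t",round(s["clock"],2),"tcp",p.round(4),"ang",a.round(2),"tilt",np.degrees(np.arccos(-R[2,2])).round(2),"shift",d.round(4),"spin",round(sp,4),"grip",round(s["grip_width"],4),"F",np.round(s["contact_force"],1))
E
python3 - <<'E'
from h import *
goto([0.58,0.03,0.40],90)
s=read_state();p=get_image("wrist");print(p["hand_eye"].round(3))
P={n:get_image(n) for n in ["scene","side"]}
for n,a,b in [("collar top",(387.5,149.5),(258.7,158)),("tip",(374.5,129),(223.7,146.7)),("bend",(375.5,137),(227,155.5)),("base",(381.5,221),(262,239))]:
    print(n,*[np.round(v,4) for v in tri([ray(P["scene"],a,P["scene"]["view"]),ray(P["side"],b,P["side"]["view"])])])
E
```

```text
t 1.6 tcp [0.1455 0.6335 0.2423] ang 77.07 tilt 0.0 shift [-0.491   0.5586 -0.1577] spin -0.2257 grip 0.085 F [ 0.9  0.1 -0.1]
[[ 1.    -0.     0.    -0.001]
 [ 0.    -0.95  -0.314 -0.082]
 [ 0.     0.314 -0.95  -0.131]
 [ 0.     0.     0.     1.   ]]
collar top [0.4478 0.3193 0.229 ] [0.0005 0.0005]
tip [0.359  0.3469 0.2477] [0.0001 0.0001]
bend [0.3651 0.3472 0.226 ] [0.0006 0.0006]
base [0.4455 0.3216 0.0059] [0.0005 0.0005]
```

```bash
python3 -m jog '[0,0,-0.04,0,1, 0,0,-0.08,0,1, -0.02,0.02,-0.11,0,1, -0.045,0.05,-0.13,0,1, -0.07,0.08,-0.14,0,1, -0.095,0.11,-0.15,0,1, -0.12,0.137,-0.158,0,1, -0.145,0.165,-0.158,0,1]'; python3 -m jog '[-0.027,0.03,0,0,1, -0.054,0.061,0,-0.03,1, -0.081,0.092,0,-0.06,1, -0.108,0.123,0,-0.09,1, -0.135,0.154,0,-0.12,1, -0.162,0.185,0,-0.15,1, -0.189,0.215,0,-0.19,1, -0.21,0.24,0,-0.22,1]'; python3 -c "
from h import *
goto([0.58,0.03,0.40],90)"
```

```text
clock: 2.42
tool_pos: [0.2751, 0.4542, 0.4026]
tcp_rot: [-2.456, -1.956, -0.007]
contact_force: [-0.4, 1.3, -0.7]
grip_width: 0.0852
clock: 3.08
tool_pos: [0.4622, 0.1933, 0.4008]
tcp_rot: [2.228, 2.212, 0.0]
contact_force: [-0.1, 0.7, 0.9]
grip_width: 0.0853
t 3.08 tcp [0.4622 0.1933 0.4008] ang 89.59 tilt 0.09 shift [-0.1624  0.119   0.001 ] spin -0.0072 grip 0.0853 F [-0.1  0.7  0.9]
```

```bash
python3 -m jog '[-0.03,0.022,0,0,1, -0.06,0.044,0,0,1, -0.09,0.066,0,0,1, -0.12,0.088,0,0,1, -0.15,0.11,0,0,1, -0.162,0.119,0,0,1, -0.162,0.119,0,0,1, -0.162,0.119,0,0,1]'
python3 - <<'E'
from h import *
s=read_state();p=get_image("wrist");V=cam(p,s)
cv2.imwrite("pics/w1.png",p["img"][:,:,::-1])
print("orange",blobs(p["img"],(4,150,120),(16,255,255),60))
m=cv2.inRange(cv2.cvtColor(p["img"],cv2.COLOR_RGB2HSV),(4,150,120),(16,255,255))
for c in cv2.findContours(m,cv2.RETR_EXTERNAL,cv2.CHAIN_APPROX_SIMPLE)[0]:
    if cv2.contourArea(c)>60: print(cv2.minAreaRect(c))
print("proj tab",proj(p,V,np.array([.6745,.0305,.21])), "foot",proj(p,V,np.array([.6745,.0305,.012])))
goto([0.6745,.0305,.4],90)
E
```

```text
clock: 3.75
tool_pos: [0.5789, 0.0336, 0.3999]
tcp_rot: [-2.229, -2.212, 0.001]
contact_force: [0.7, 1.0, -0.8]
grip_width: 0.0851
orange [([57.7, 109.7], [50, 96, 15, 26, 66]), ([314.8, 305.8], [308, 299, 18, 23, 66]), ([375.8, 406.3], [366, 400, 22, 17, 70]), ([239.3, 412.2], [226, 410, 24, 10, 78])]
proj tab [317.07885548 306.03506608] foot [317.71815534 238.45791413]
t 3.8 tcp [0.5785 0.0352 0.4002] ang 89.73 tilt 0.09 shift [-0.0043  0.096   0.0001] spin -0.0047 grip 0.0856 F [0.4 0.2 0.2]
```

View pics/w1.png

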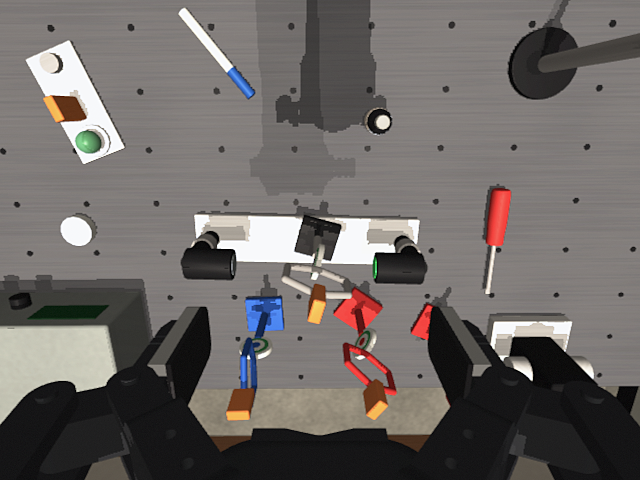

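The wrist view shows the tab at (316,303), the foot corners at about (304,217), (340,226), (332,258) and (297,248), and the rail's near corners at (195,214) and (420,219). The tubes, bottle, hook base and tray are all visible. Next I'll refine the yaws and positions with subpixel fits.

Run:
```python
from h import *
s=read_state();p=get_image("wrist");V=cam(p,s);g=p["img"]
hsv=cv2.cvtColor(g,cv2.COLOR_RGB2HSV)
def rect(m,x,y,w,h,z,name):
    k=np.zeros_like(m);k[y:y+h,x:x+w]=m[y:y+h,x:x+w]
    c=max(cv2.findContours(k,cv2.RETR_EXTERNAL,cv2.CHAIN_APPROX_NONE)[0],key=cv2.contourArea)
    W=np.array([atz(p,q[0].tolist(),V,z)[:2] for q in c],np.float32)
    r=cv2.minAreaRect(cv2.convexHull(W)*1000);print(name,np.round(r[0],1),np.round(r[1],1),round(r[2],1))
    print(cv2.boxPoints(r).round(0).tolist())
val=hsv[:,:,2];
rect(((val<70)*255).astype(np.uint8),290,208,58,55,0.022,"foot")
rect(((val>170)*255).astype(np.uint8)&((hsv[:,:,1]<60)*255).astype(np.uint8),170,205,270,65,0.012,"rail")
rect(((val>200)*255).astype(np.uint8)&((hsv[:,:,1]<60)*255).astype(np.uint8),10,30,130,140,0.006,"tray")
o=cv2.inRange(hsv,(4,120,60),(18,255,255));rect(o,300,275,35,55,0.226,"tab top")
print("ball",blobs(g[100:170,50:130],(55,80,40),(90,255,255)))
# edge-sampled rail near edge
def edge(cols,r0,r1,z):
    P=[]
    for c in cols:
        col=cv2.GaussianBlur(g,(3,3),0)[r0:r1,c].mean(1).astype(float); P.append(atz(p,(c,r0+np.argmax(np.abs(np.diff(col)))+.5),V,z)[:2])
    P=np.array(P);f=np.polyfit(P[:,1],P[:,0],1);print("edge slope deg",np.degrees(np.arctan(f[0])),"x at y0",f[1],"res",np.abs(np.polyval(f,P[:,1])-P[:,0]).max())
edge(list(range(200,290,6))+list(range(350,415,6)),205,225,0.012)
edge(list(range(245,285,4))+list(range(340,372,4)),255,272,0.012)
for uv in [(195,214),(420,219)]: print(atz(p,uv,V,.012).round(4))
print("green",atz(p,(376,268),V,.105),"recv",atz(p,(235,264),V,.105))
print("red tip",proj(p,V,np.array([.359,.3469,.2477])))
```

```text
foot [667.5  29.5] [57.2 59.9] 74.0
[[631.0, 10.0], [688.0, -6.0], [704.0, 49.0], [647.0, 65.0]]
rail [674.4 -60.2] [170.5  70.4] 88.2
[[637.0, -144.0], [707.0, -147.0], [712.0, 24.0], [642.0, 26.0]]
tray [ 489.5 -283.4] [139.7  64.2] 19.8
[[413.0, -277.0], [435.0, -337.0], [566.0, -290.0], [544.0, -230.0]]
tab top [663.4  30.6] [14.8 39.4] 81.9
[[643.0, 26.0], [682.0, 21.0], [684.0, 35.0], [645.0, 41.0]]
ball [([36.3, 41.0], [24, 30, 25, 23, 419])]
edge slope deg 1.8745020543335706 x at y0 0.6414905189175086 res 0.0012150267900307155
edge slope deg 1.7888705231256044 x at y0 0.7111521464089137 res 0.0008631216234412653
[ 0.6368 -0.1403  0.012 ]
[0.6458 0.1779 0.012 ]
green [0.68073304 0.10367008 0.105     ] recv [ 0.67458625 -0.0672142   0.105     ]
red tip [ 842.65195609 -137.98688376]
```

```bash
python3 -c "
from h import *
goto([0.672,0.0303,0.207],74)"
```

```text
t 3.85 tcp [0.5783 0.036  0.4003] ang 89.82 tilt 0.09 shift [-0.0057  0.0938  0.1933] spin 0.2761 grip 0.0851 F [-1.3  0.4 -0.5]
```

```bash
python3 -m jog '[-0.002,0.03,0,0.1,1, -0.005,0.06,0,0.2,1, -0.0057,0.09,0.02,0.276,1, -0.0057,0.0938,0.05,0.276,1, -0.0057,0.0938,0.08,0.276,1, -0.0057,0.0938,0.1,0.276,1, -0.0057,0.0938,0.1,0.276,1, -0.0057,0.0938,0.1,0.276,1]'
python3 - <<'E'
from h import *
goto([0.672,0.0303,0.207],74)
s=read_state();p=get_image("wrist");V=cam(p,s)
cv2.imwrite("pics/w2.png",p["img"][:,:,::-1])
print("proj tab top",proj(p,V,np.array([.672,.0303,.226])),blobs(p["img"],(4,120,60),(18,255,255),60))
E
```

```text
clock: 4.52
tool_pos: [0.6719, 0.0301, 0.2999]
tcp_rot: [-2.507, -1.89, 0.002]
contact_force: [-0.2, -0.5, 0.7]
grip_width: 0.0855
t 4.52 tcp [0.6719 0.0301 0.2999] ang 74.02 tilt 0.14 shift [0.0002 0.0003 0.0929] spin 0.0004 grip 0.0855 F [-0.2 -0.5  0.7]
proj tab top [320.92283182 257.37340595] [([320.4, 248.8], [311, 222, 20, 54, 1025]), ([615.9, 368.2], [584, 340, 56, 63, 1961]), ([436.7, 380.7], [428, 360, 20, 40, 221]), ([261.4, 415.1], [242, 395, 38, 47, 1042]), ([412.8, 434.8], [388, 421, 51, 28, 725])]
```

View pics/w2.png

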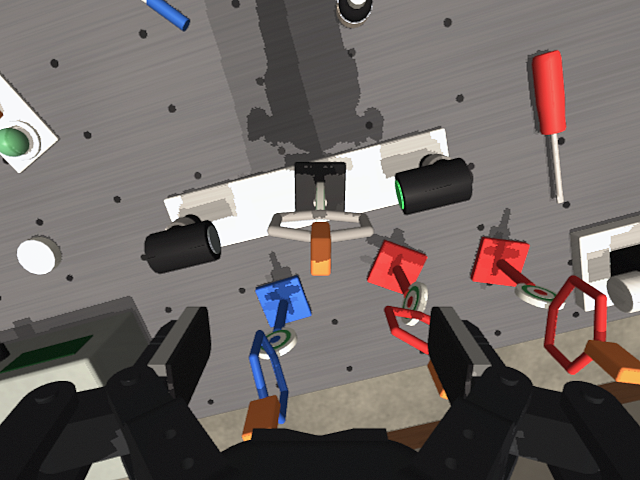

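The view shows the jaws square to the foot and the tab centred at (320,250). The decoys at (260,415) and (437,380) are well clear of the fingers, so I'll descend and grip.

```bash
python3 -m jog '[0,0.003,0.03,0,1, 0,0.003,0.06,0,1, 0,0.003,0.085,0,1, 0,0.003,0.093,0,1, 0,0.003,0.093,0,1, 0,0.003,0.093,0,0, 0,0.003,0.093,0,0, 0,0.003,0.093,0,0]';python3 -m jog '[0,0,0,0,0, 0,0,0,0,0, 0,0,0,0,0, 0,0,0,0,0, 0,0,-0.005,0,0, 0,0,-0.01,0,0, 0,0,-0.015,0,0, 0,0,-0.02,0,0]'; python3 -c "
from h import *
goto([0.675,0.0303,0.42],74)"
```

```text
clock: 5.23
tool_pos: [0.6769, 0.027, 0.2101]
tcp_rot: [2.509, 1.886, 0.006]
contact_force: [0.1, 0.1, 1.2]
grip_width: 0.0519
clock: 5.9
tool_pos: [0.6754, 0.0269, 0.2276]
tcp_rot: [-2.511, -1.887, 0.001]
contact_force: [-0.4, -0.8, -1.6]
grip_width: 0.0111
t 5.9 tcp [0.6754 0.0269 0.2276] ang 73.85 tilt 0.03 shift [ 0.0031 -0.0014 -0.1924] spin -0.0026 grip 0.0111 F [-0.4 -0.8 -1.6]
```

Gripped: the opening reads 11.1 mm against the 12 mm tab, and the target's weight shows in the force. I'll lift well clear of the hook tip and carry it over.

```bash
python3 -m jog '[0,0,-0.03,0,0, 0,0,-0.06,0,0, 0,0,-0.09,0,0, 0,0,-0.12,0,0, 0,0,-0.15,0,0, 0,0,-0.18,0,0, 0.005,-0.01,-0.21,0,0, 0.013,-0.026,-0.24,0,0]';python3 -m jog '[0.012,-0.024,0,0,0, 0.025,-0.049,0,0,0, 0.038,-0.075,0,0,0, 0.051,-0.101,0,0,0, 0.064,-0.127,0,0,0, 0.077,-0.153,0,0,0, 0.09,-0.179,0,0,0, 0.103,-0.205,0,0,0]';python3 -c "
from h import *
goto([0.315,0.360,0.47],73)"
```

```text
clock: 6.57
tool_pos: [0.6541, 0.0447, 0.4684]
tcp_rot: [2.514, 1.882, -0.002]
contact_force: [0.9, -0.1, -1.4]
grip_width: 0.011
clock: 7.23
tool_pos: [0.4844, 0.2032, 0.4678]
tcp_rot: [2.512, 1.887, 0.001]
contact_force: [0.2, 0.5, -2.3]
grip_width: 0.0108
t 7.23 tcp [0.4844 0.2032 0.4678] ang 73.83 tilt 0.02 shift [ 0.1034 -0.2064 -0.0022] spin 0.0145 grip 0.0108 F [ 0.2  0.5 -2.3]
```

```bash
python3 -m jog '[0.013,-0.026,0,0,0, 0.026,-0.052,0,0,0, 0.042,-0.084,0,0,0, 0.058,-0.116,0,0,0, 0.074,-0.148,0,0,0, 0.087,-0.174,0,0,0, 0.097,-0.194,0,0.014,0, 0.103,-0.206,0,0.014,0]';python3 -m jog '[0,0,0,0,0, 0,0,0,0,0, 0,0,0.03,0,0, 0,0,0.06,0,0, 0,0,0.09,0,0, 0,0,0.12,0,0, 0,0,0.15,0,0, 0,0,0.17,0,0]';python3 - <<'E'
from h import *
goto([0.315,0.360,0.28],73)
im=[]
for n in ["scene","side"]:
    p=get_image(n);V=p["view"];c=proj(p,V,np.array([.37,.345,.25])).astype(int);x,y=max(c[0]-50,0),max(c[1]-65,0)
    for X in ([.315,.360,.28-.021+.026],[.315,.360,.259],[.359,.3469,.251]): print(n,(proj(p,V,np.array(X))-[x,y]).round(0)*4)
    im.append(cv2.resize(p["img"][y:y+130,x:x+100],(400,520),interpolation=cv2.INTER_CUBIC))
cv2.imwrite("pics/hk1.png",np.hstack(im)[:,:,::-1])
E
```

```text
clock: 7.9
tool_pos: [0.3135, 0.361, 0.4678]
tcp_rot: [-2.519, -1.874, -0.0]
contact_force: [-0.8, -0.0, -1.7]
grip_width: 0.0111
clock: 8.57
tool_pos: [0.3177, 0.3561, 0.2949]
tcp_rot: [2.526, 1.863, -0.005]
contact_force: [0.2, -0.0, -1.3]
grip_width: 0.0113
t 8.57 tcp [0.3177 0.3561 0.2949] ang 72.82 tilt 0.23 shift [ 0.003  -0.0037  0.0149] spin -0.0031 grip 0.0113 F [ 0.2 -0.  -1.3]
scene [172. 184.]
scene [168. 220.]
scene [196. 256.]
side [112. 196.]
side [120. 236.]
side [188. 256.]
```

View pics/hk1.png

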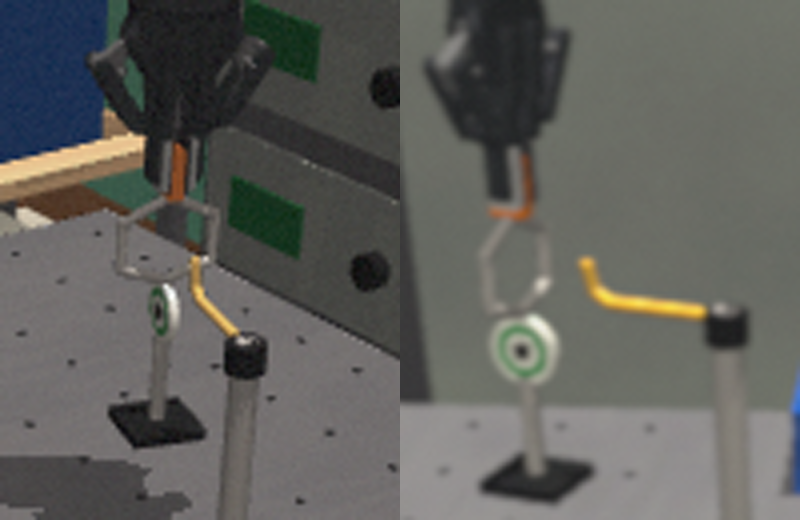

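The crops show the target hanging upright in the gripper, with the loop in front of the hook tip and about 15 mm high. I'll lower it 15 mm, then thread it along the bar.

```bash
python3 -m jog '[0.003,0,0.008,0,0, 0.003,0,0.0145,0,0, 0.003,0,0.0145,0,0, 0.003,0.01,0.0145,0,0, 0.003,0.02,0.0145,0,0, 0.003,0.03,0.0145,0,0, 0.003,0.04,0.0145,0,0, 0.003,0.05,0.0145,0,0]';python3 -m jog '[0,0.01,0,0,0, 0,0.02,0,0,0, 0,0.03,0,0,0, 0,0.034,0,0,0, 0,0.034,0,0,0, 0,0.034,0,0,0, 0,0.034,0.005,0,0, 0,0.034,0.01,0,0]'
python3 - <<'E'
from h import *
goto([0.3985,0.3345,0.250],73)
im=[]
for n in ["scene","side"]:
    p=get_image(n);V=p["view"];c=proj(p,V,np.array([.38,.345,.25])).astype(int);x,y=max(c[0]-50,0),max(c[1]-55,0)
    im.append(cv2.resize(p["img"][y:y+130,x:x+100],(400,520),interpolation=cv2.INTER_CUBIC))
cv2.imwrite("pics/hk2.png",np.hstack(im)[:,:,::-1])
E
```

```text
clock: 9.33
tool_pos: [0.367, 0.3466, 0.2832]
tcp_rot: [2.525, 1.868, 0.001]
contact_force: [-0.6, 0.5, -1.3]
grip_width: 0.011
clock: 10.0
tool_pos: [0.3972, 0.3379, 0.2726]
tcp_rot: [-2.523, -1.871, -0.0]
contact_force: [-0.5, 0.1, -1.6]
grip_width: 0.0109
t 10.0 tcp [0.3972 0.3379 0.2726] ang 73.13 tilt 0.04 shift [-0.0029  0.0022  0.0226] spin 0.0023 grip 0.0109 F [-0.5  0.1 -1.6]
```

View pics/hk2.png

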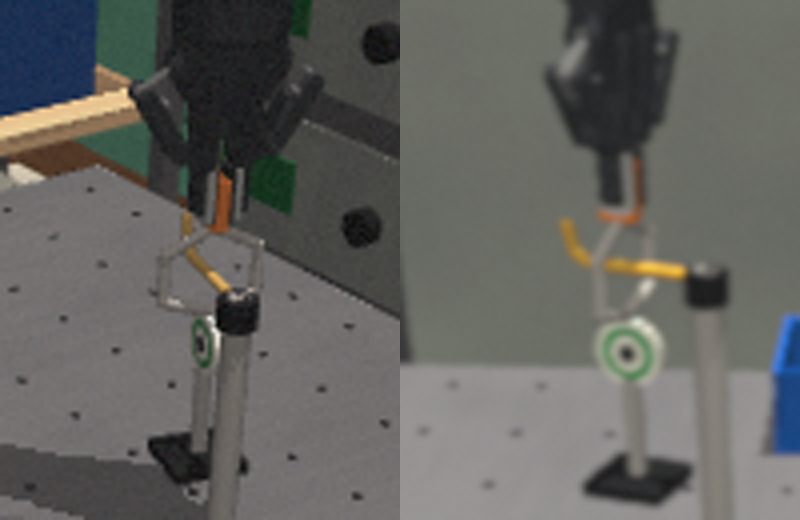

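The loop is threaded on the bar. Now I'll lower it until the hook takes the weight.

```bash
python3 -m jog '[-0.002,0,0.005,0,0, -0.002,0,0.01,0,0, -0.002,0,0.014,0,0, -0.002,0,0.017,0,0, -0.002,0,0.019,0,0, -0.002,0,0.0205,0,0, -0.002,0,0.0215,0,0, -0.002,0,0.0215,0,0]'
```

```text
clock: 10.77
tool_pos: [0.3972, 0.3355, 0.2519]
tcp_rot: [-2.524, -1.87, -0.001]
contact_force: [-1.7, -0.5, 2.3]
grip_width: 0.0111
```

```bash
python3 -m jog '[0,0,0,0,0.25, 0,0,0,0,0.3, 0,0,0,0,0.4, 0,0,0,0,0.5, 0,0,0,0,0.5, 0,0,0,0,0.5, 0,0,0,0,0.5, 0,0,-0.01,0,0.5]';python3 -m jog '[0,0,-0.02,0,0.5, 0,0,-0.04,0,0.5, 0,0,-0.07,0,0.5, 0,0,-0.1,0,0.5, 0,0,-0.13,0,0.5, 0,0,-0.15,0,0.5, 0,0,-0.15,0,0.8, 0,0,-0.15,0,1]'
python3 - <<'E'
from h import *
# tray: axis yaw 19.8 deg; origin from plate centre (offset -5mm)
goto([0.45,-0.30,0.40],109.8)
im=[]
for n in ["scene","side"]:
    p=get_image(n);V=p["view"];c=proj(p,V,np.array([.38,.345,.25])).astype(int);x,y=max(c[0]-50,0),max(c[1]-55,0)
    im.append(cv2.resize(p["img"][y:y+130,x:x+100],(400,520),interpolation=cv2.INTER_CUBIC))
cv2.imwrite("pics/hk3.png",np.hstack(im)[:,:,::-1])
E
```

```text
clock: 11.43
tool_pos: [0.3963, 0.3346, 0.2597]
tcp_rot: [2.524, 1.87, -0.007]
contact_force: [-0.5, 0.0, -1.0]
grip_width: 0.0425
clock: 12.1
tool_pos: [0.3975, 0.3356, 0.4122]
tcp_rot: [-2.524, -1.87, -0.004]
contact_force: [0.0, 0.1, -1.0]
grip_width: 0.0661
t 12.1 tcp [0.3975 0.3356 0.4122] ang 73.05 tilt 0.14 shift [-0.5927  0.2354  0.0112] spin -0.6413 grip 0.0661 F [ 0.   0.1 -1. ]
```

View pics/hk3.png

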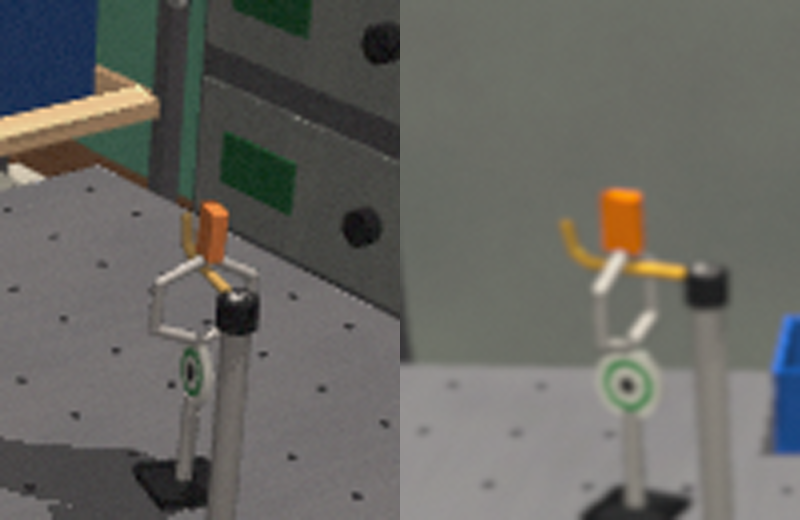

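The target hangs freely on the hook, upright and let go. Now on to the tray.

```bash
python3 -m jog '[-0.025,0.024,0,0,1, -0.05,0.049,0,0,1, -0.076,0.074,0,0,1, -0.102,0.099,0,0,1, -0.128,0.124,0,0,1, -0.154,0.149,0,0,1, -0.18,0.175,0,0,1, -0.205,0.2,0,0,1]';python3 -m jog '[-0.03,0.02,0,-0.05,1, -0.062,0.032,0,-0.1,1, -0.095,0.037,0,-0.15,1, -0.13,0.038,0,-0.2,1, -0.165,0.038,0,-0.25,1, -0.2,0.038,0,-0.3,1, -0.235,0.038,0,-0.35,1, -0.27,0.038,0,-0.4,1]';python3 -c "
from h import *
goto([0.455,-0.295,0.32],109.8)"
```

```text
clock: 12.87
tool_pos: [0.5287, 0.0791, 0.4097]
tcp_rot: [-2.524, -1.869, 0.005]
contact_force: [0.4, 0.3, 0.4]
grip_width: 0.0854
clock: 13.53
tool_pos: [0.4851, -0.1895, 0.4097]
tcp_rot: [-2.098, -2.334, 0.002]
contact_force: [0.5, -0.4, -0.6]
grip_width: 0.0857
t 13.53 tcp [ 0.4851 -0.1895  0.4097] ang 96.12 tilt 0.2 shift [-0.1018 -0.0409  0.0896] spin -0.2388 grip 0.0857 F [ 0.5 -0.4 -0.6]
```

```bash
python3 -m jog '[-0.025,-0.01,0.01,-0.06,1, -0.05,-0.02,0.03,-0.12,1, -0.075,-0.03,0.05,-0.18,1, -0.1,-0.04,0.07,-0.239,1, -0.102,-0.041,0.085,-0.239,1, -0.102,-0.041,0.09,-0.239,1, -0.102,-0.041,0.09,-0.239,1, -0.102,-0.041,0.09,-0.239,1]'
python3 - <<'E'
from h import *
goto([0.494,-0.2817,0.20],109.8)
s=read_state();p=get_image("wrist");V=cam(p,s);g=p["img"];hsv=cv2.cvtColor(g,cv2.COLOR_RGB2HSV)
cv2.imwrite("pics/t1.png",g[:,:,::-1])
m=((hsv[:,:,2]>190)&(hsv[:,:,1]<60)).astype(np.uint8)*255
c=proj(p,V,np.array([.4895,-.2834,.006])).astype(int);print(c)
k=np.zeros_like(m);y0,y1,x0,x1=max(c[1]-150,0),c[1]+150,max(c[0]-110,0),c[0]+110;k[y0:y1,x0:x1]=m[y0:y1,x0:x1]
C=max(cv2.findContours(k,0,2)[0],key=cv2.contourArea)
r=cv2.minAreaRect(np.array([atz(p,q[0].tolist(),V,.006)[:2]*1000 for q in C],np.float32));print(r)
print("fin",blobs(g,(4,120,60),(18,255,255),60),"ball",blobs(g,(55,80,40),(90,255,255),60))
for X in ([.494,-.2817,.056],[.494+.043*.941,-.2817+.043*.339,.021]): print(proj(p,V,np.array(X)))
E
```

```text
clock: 14.2
tool_pos: [0.457, -0.2927, 0.321]
tcp_rot: [-1.806, -2.569, -0.001]
contact_force: [0.5, 1.0, 0.4]
grip_width: 0.0852
t 14.2 tcp [ 0.457  -0.2927  0.321 ] ang 109.79 tilt 0.08 shift [-0.0024  0.0385  0.121 ] spin -0.0002 grip 0.0852 F [0.5 1.  0.4]
[316 209]
((489.37109375, -284.1754150390625), (137.91302490234375, 64.17300415039062), 19.72771644592285)
fin [([50.1, 121.5], [0, 50, 113, 145, 9873]), ([92.3, 177.2], [88, 168, 10, 20, 118]), ([317.0, 213.5], [312, 202, 10, 36, 157])] ball [([315.7, 251.2], [305, 240, 23, 24, 420]), ([223.6, 422.8], [195, 415, 57, 16, 66])]
[316.82189747 225.26326257]
[317.02295716 250.85854162]
```

View pics/t1.png

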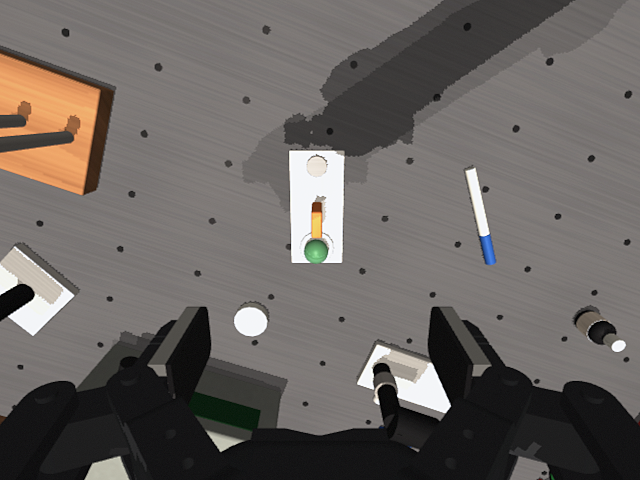

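The tray is square to the jaws, with the fin at (317,214) and the ball at (316,251), matching the predictions to 1–2 px. I'll descend and grip gently.

```bash
python3 -m jog '[-0.001,0.02,0.03,0,1, -0.0015,0.037,0.06,0,1, -0.0015,0.038,0.09,0,1, -0.0015,0.038,0.12,0,1, -0.0015,0.038,0.15,0,1, -0.0015,0.038,0.18,0,1, -0.0015,0.038,0.2,0,1, -0.0015,0.038,0.2,0,1]'; python3 -c "
from h import *
goto([0.494,-0.2820,0.033],109.8)"
```

```text
clock: 14.92
tool_pos: [0.4915, -0.28, 0.1181]
tcp_rot: [-1.802, -2.565, 0.0]
contact_force: [-0.3, -0.0, -0.1]
grip_width: 0.0858
t 14.92 tcp [ 0.4915 -0.28    0.1181] ang 109.81 tilt 0.42 shift [-0.0033  0.002   0.0851] spin 0.0002 grip 0.0858 F [-0.3 -0.  -0.1]
```

```bash
python3 -m jog '[-0.001,0.001,0.025,0,1, -0.0015,0.001,0.05,0,1, -0.0015,0.001,0.07,0,1, -0.0015,0.001,0.08,0,1, -0.0015,0.001,0.085,0,0.8, -0.0015,0.001,0.085,0,0.6, -0.0015,0.001,0.085,0,0.4, -0.0015,0.001,0.085,0,0.3]'; python3 -m jog '[0,0,0,0,0.24, 0,0,0,0,0.2, 0,0,0,0,0.16, 0,0,0,0,0.12, 0,0,0,0,0.08, 0,0,0,0,0, 0,0,0,0,0, 0,0,0,0,0]';python3 -c "
from h import *
goto([0.494,-0.2820,0.033],109.8)"
```

```text
clock: 15.58
tool_pos: [0.4952, -0.2843, 0.0379]
tcp_rot: [1.807, 2.566, 0.0]
contact_force: [-0.8, -0.6, -0.3]
grip_width: 0.0386
clock: 16.25
tool_pos: [0.4942, -0.2835, 0.0369]
tcp_rot: [1.809, 2.568, 0.001]
contact_force: [-0.9, 1.8, 6.1]
grip_width: 0.011
t 16.25 tcp [ 0.4942 -0.2835  0.0369] ang 109.68 tilt 0.03 shift [0.0015 0.0003 0.0039] spin -0.0022 grip 0.011 F [-0.9  1.8  6.1]
```

```bash
python3 -m jog '[0,0,-0.004,0,0, 0,0,-0.01,0,0, 0,0,-0.017,0,0, 0,0,-0.025,0,0, 0,0,-0.034,0,0, 0,0,-0.043,0,0, 0,0,-0.05,0,0, 0,0,-0.055,0,0]'
python3 - <<'E'
from h import *
goto([0.56,-0.10,0.12],88.15)
s=read_state();p=get_image("wrist");V=cam(p,s)
print("ball",blobs(p["img"],(55,80,40),(90,255,255),60))
o=np.array(s["tool_pos"])
for q in ("side",):
    pp=get_image(q);c=proj(pp,pp["view"],o).astype(int);cr=pp["img"][c[1]-60:c[1]+60,c[0]-80:c[0]+80]
im=np.hstack([cv2.resize(cr,(400,300),interpolation=cv2.INTER_CUBIC),cv2.resize(p["img"],(400,300))])
cv2.imwrite("pics/t2.png",im[:,:,::-1])
E
```

```text
clock: 16.92
tool_pos: [0.4944, -0.284, 0.0927]
tcp_rot: [1.808, 2.567, 0.0]
contact_force: [0.4, -0.1, -3.4]
grip_width: 0.0115
t 16.92 tcp [ 0.4944 -0.284   0.0927] ang 109.67 tilt 0.1 shift [ 0.1512  0.1237 -0.0273] spin 0.3756 grip 0.0115 F [ 0.4 -0.1 -3.4]
ball [([318.7, 406.5], [295, 387, 49, 39, 1345])]
```

View pics/t2.png

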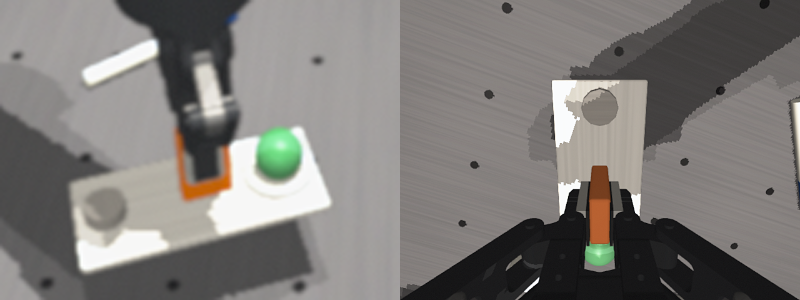

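Lifted: the plate hangs level, the ball sits in its ring, and the grip opening is 11.5 mm. I'll carry it with gentle ramps to a point on the robot side of the station.

```bash
python3 -m jog '[0.004,0.002,-0.004,0,0, 0.011,0.005,-0.01,0.01,0, 0.021,0.011,-0.016,0.03,0, 0.036,0.018,-0.022,0.06,0, 0.052,0.026,-0.027,0.09,0, 0.068,0.034,-0.03,0.12,0, 0.084,0.042,-0.03,0.15,0, 0.1,0.05,-0.03,0.18,0]';python3 -c "
from h import *
goto([0.53,0.023,0.122],88.15)"
```

```text
clock: 17.68
tool_pos: [0.5075, -0.1707, 0.1217]
tcp_rot: [-2.034, -2.394, -0.001]
contact_force: [0.3, -0.0, -2.3]
grip_width: 0.0108
t 17.68 tcp [ 0.5075 -0.1707  0.1217] ang 99.3 tilt 0.05 shift [ 0.1876  0.0535 -0.0002] spin 0.1945 grip 0.0108 F [ 0.3 -0.  -2.3]
```

```bash
python3 -m jog '[0.016,0.005,0,0.03,0, 0.033,0.01,0,0.06,0, 0.05,0.015,0,0.09,0, 0.067,0.02,0,0.12,0, 0.084,0.025,0,0.15,0, 0.101,0.03,0,0.18,0, 0.118,0.035,0,0.194,0, 0.135,0.04,0,0.194,0]';python3 -m jog '[0.015,0.002,0,0,0, 0.028,0.004,0,0,0, 0.038,0.005,0,0,0, 0.045,0.006,0,0,0, 0.049,0.006,0,0,0, 0.051,0.006,0,0,0, 0.051,0.006,0,0,0, 0.051,0.006,0,0,0]';python3 -c "
from h import *
goto([0.634,0.0199,0.1215],88.15)"
```

```text
clock: 18.35
tool_pos: [0.5246, -0.0309, 0.1213]
tcp_rot: [-2.254, -2.187, 0.0]
contact_force: [-0.6, 0.5, -3.0]
grip_width: 0.0102
clock: 19.02
tool_pos: [0.5324, 0.0168, 0.1213]
tcp_rot: [2.256, 2.185, -0.001]
contact_force: [-0.6, 0.3, -2.6]
grip_width: 0.0113
t 19.02 tcp [0.5324 0.0168 0.1213] ang 88.16 tilt 0.04 shift [ 0.0063  0.1015 -0.0002] spin 0.0002 grip 0.0113 F [-0.6  0.3 -2.6]
```

```bash
python3 -m jog '[0.001,0.003,0,0,0, 0.003,0.009,0,0,0, 0.004,0.018,0,0,0, 0.005,0.03,0,0,0, 0.005,0.042,0,0,0, 0.005,0.054,0,0,0, 0.005,0.066,0,0,0, 0.005,0.077,0,0,0]';python3 -m jog '[0,0.009,0,0,0, 0,0.016,0,0,0, 0,0.02,0,0,0, 0,0.023,0,0,0, 0,0.024,0,0,0, 0,0.0245,0,0,0, 0,0.0245,0,0,0, 0,0.0245,0,0,0]';python3 - <<'E'
from h import *
goto([0.634,0.0199,0.1215],88.15)
im=[];P={};B={}
for n in ["scene","side"]:
    p=P[n]=get_image(n);V=p["view"];c=proj(p,V,np.array([.677,.0185,.105])).astype(int);print(n,c)
    x,y=c[0]-67,c[1]-60; im.append(cv2.resize(p["img"][y:y+120,x:x+133],(400,360),interpolation=cv2.INTER_CUBIC))
    print([((np.array(b[0])+[x,y]).round(1),b[1]) for b in blobs(p["img"][y:y+120,x:x+133],(45,60,40),(90,255,255),15)])
    print("ballnet",[(np.round(d["xyz"],3).tolist(),round(d["confidence"],2)) for d in search_frame("ball_center",p)][:2])
cv2.imwrite("pics/f1.png",np.hstack(im)[:,:,::-1])
E
```

```text
clock: 19.68
tool_pos: [0.611, 0.0201, 0.1212]
tcp_rot: [2.255, 2.186, 0.0]
contact_force: [0.8, 0.2, -2.7]
grip_width: 0.0114
clock: 20.35
tool_pos: [0.6338, 0.0197, 0.1213]
tcp_rot: [-2.255, -2.187, 0.0]
contact_force: [-0.3, -0.5, -2.5]
grip_width: 0.011
t 20.35 tcp [0.6338 0.0197 0.1213] ang 88.23 tilt 0.03 shift [ 0.0003  0.0002 -0.0002] spin 0.0014 grip 0.011 F [-0.3 -0.5 -2.5]
scene [346 270]
[(array([376.7, 259.3]), [94, 44, 8, 12, 73]), (array([347.5, 270.8]), [63, 55, 13, 13, 124]), (array([356. , 320.6]), [72, 104, 13, 14, 48])]
ballnet []
side [358 268]
[(array([357.7, 248.2]), [60, 34, 15, 14, 163]), (array([410.4, 252.8]), [113, 42, 14, 9, 33]), (array([359.8, 267.1]), [63, 52, 13, 15, 155])]
ballnet [([0.679, 0.007, 0.116], 0.52)]
```

View pics/f1.png

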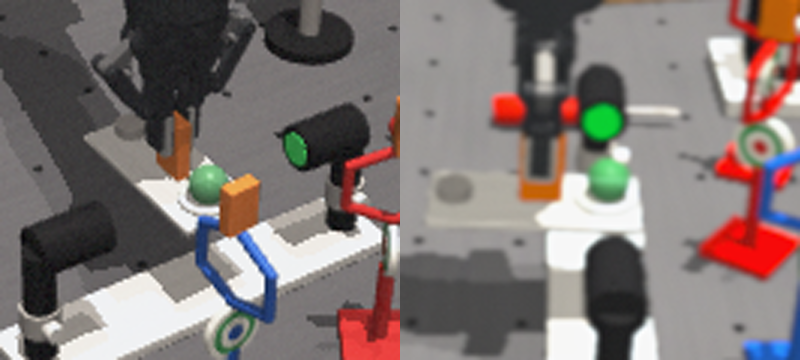

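Run:
```python
from h import *
P={n:get_image(n) for n in ["scene","side"]}
for n,a,b in [("ball",(347.5,270.8),(359.8,267.1)),("face",(376.7,259.3),(357.7,248.2))]:
    x,r=tri([ray(P["scene"],a,P["scene"]["view"]),ray(P["side"],b,P["side"]["view"])]);print(n,x.round(4),np.round(r,4))
    if n=="face": print("beam_mid from face",x-np.array([.032*.086,.086,0]))
for t in ("hook","target"):
    print(t,[(np.round(d["xyz"],3).tolist(),round(d["confidence"],2)) for d in search_frame(t,P["side"])][:5])
s=read_state();print(s["clock"],np.round(s["joint_vel"],3))
```

```text
ball [0.6795 0.0197 0.1062] [0.0006 0.0006]
face [0.6809 0.1012 0.1044] [0.0002 0.0002]
beam_mid from face [0.67812414 0.01516712 0.10442862]
hook [([0.448, 0.313, 0.082], 0.6)]
target [([0.818, 0.203, 0.135], 0.97), ([0.398, 0.328, 0.152], 0.72), ([0.794, 0.088, 0.095], 0.66), ([0.802, -0.056, 0.094], 0.58)]
20.75 [ 0.     0.002 -0.001 -0.001  0.001 -0.001  0.   ]
```

The ball is within about 2 mm across and in height, and about 4 mm along the beam, of both estimates of the midpoint. The arm is still and the target is still on the hook, so I'm handing in.

```bash
python3 -c "
from station import *
print(job_done())"
```

```text
the job is handed in; nothing more can be done
None
```

I hung the target by its loop on the brass hook and let go of it. I then carried the tray to the station and handed the job in at about 21 s with the gripper still holding the tray; no verdict is reported.

**Tray and ball:** The ball sat in its pocket at (0.6795, 0.0197, 0.1062). That is about 1–3 mm across, 1–5 mm along and 1–2 mm high of the two beam-midpoint estimates, from the rail and from the green tube face. These two estimates differ by about 1 mm in x and 3 mm in y, and all are inside the tolerances. Tool tilt was 0.03°, the joints were still, the grip opening was 11 mm, and the load read about 2.5 N. I judged the tray level only from the pictures and the tool's tilt.

**Target:** The picture after release showed it hanging upright and clear of the gripper. The last network check still found it at the hook, at about (0.398, 0.328).

**Readings to note:**
- While closing on the tray fin, the wrist briefly read about 6 N.
- The network missed the ball in the last scene picture. In the side picture it put it about 1 cm high and short in y, with confidence 0.52, so I relied on my own two-camera triangulation (0.6 mm residual).
- I did not re-measure the bystanders at the end. The arm passed well clear of them.

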